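# Dial the document case's two thumbwheels and slide its bolt open

### The arm

A 6-joint arm with a two-finger parallel gripper is mounted at the origin on the work surface. World frame = base frame: x ahead of the robot, y to its left, z up, the work surface at z = 0. Lengths are in mm, angles in rad, forces in N, time in s.
With the tool pointing down it reaches from about 275 to 1000 mm from the base axis. Payload 8.4 kg.
Tool frame: the origin (TCP) lies between the finger pads; the fingertips stand 8 mm ahead of it and the grasp point (between the pads) lies 11 mm behind it (tcp_to_tips is the distance from the TCP to the fingertips, in mm); z points along the fingers, y is the line along which they close (so a half turn about z gives the same grasp; the last joint's range is limited). The gripper opens to 85 mm and grips with 20 to 120 N. Pads are 22 mm wide; open, the fingers measure 114 mm over their backs; the gripper's body (76 mm by 85 mm) begins 54 mm behind the grasp point. The pads swing forward as they close: fully open they stand 13 mm farther back than shut.
Start: joints at [1.191, 0.353, 1.633, -0, 1.155, -0.002], TCP at [230.547, 580.927, 239.281] pointing down, gripper open.
Joint ranges: [-2.63, 2.63], [-0.92, 2.1], [0.06, 2.66], [-1.3, 4.44], [0, 2.69], [-3.02, 3.02]. Speed limits (rad/s): [2.22, 2.22, 2.79, 3.14, 3.14, 3.14].

### API

Orientations are given as [roll, pitch, yaw] about the fixed x, y, z axes, in that order (R = Rz(yaw) Ry(pitch) Rx(roll)).
In Python, from rig import * gives the robot as it stands.
- The arm moves only by the tool step_arm, never from a script. Its argument "motion" is a list of rows, each an object with "claw": the finger opening in mm, from 0 to 85.4; "delta_pos": the shift along the tool's x, y, z in mm, a list of three; "turn": the turn about the tool's z in rad. In form: [{"claw": claw, "delta_pos": [dx, dy, dz], "turn": turn}, ...]. A call has 1 to 8 rows; each row shifts and turns the commanded pose from where the row before left it, along the tool's axes as they then stand; what a row does not reach is not made up. A row lasts 1/12 s, in which the tool goes at most 41.7 mm and 7.16 degrees, less where a joint would pass 70% of its speed; a pose out of reach is approached as far as the arm can. A call is refused whole if a number of a shift passes 41.7 or a number of a turn 0.125, either way. A call with a gripper value outside its range is refused whole. The fingers move at their own pace and stop on an object; "force" is the grip in N (left out, the last holds). Time passes only in rows, so rows that do not move let the fingers close. It gives the time, the measured TCP pose, the force, the opening and the grip force at its end, in the units of the state.
- sense(): the state, without advancing time (a new reading comes with each control period).
- grab_frame(name): name is "scene" or "top" or "wrist"; returns a dict with "img" (480x640x3 uint8, red, green, blue), "vertical_fov" (degrees; the focal length in pixels is half the picture's height over the tangent of half this angle, whatever the lens; pixels are square), "cx", "cy" (the principal point, pixels), "D" ([k1, k2, p1, p2, k3] as OpenCV has them; the pictures are not rectified), "R" (3x3) and "t" (3): a world point X has camera coordinates R X + t. Camera axes: x right, y down, z forward; pixel columns grow to the right and rows downward; lengths in mm; the calibration is good to about 2 mm. A picture is of the moment at which its call begins. There is no depth.
- sign_off(): hands the job in; it is judged then, once.
The state is a dict: "clock": time; "qpos": joint angles; "qvel": joint speeds; "joint_efforts": joint torques, N m; "eef_pos": TCP position; "tcp_rot": TCP orientation; "contact_force": force on the tool from outside, world axes, zero at the start; "wrist_torque": the same for the moment, N m; "opening": opening from 0.0 (shut) to 1.0 (fully open); "grasp_force": force on a finger pad.
Only numpy, scipy, OpenCV 4.12 (cv2) and the standard library are available. Lean on these libraries where they do the work, as an engineer would, in place of code of your own. Each camera call takes 0.05 s, during which the arm holds its last target. There are 200 camera calls.

### The job

Unlock the grey steel document case by touch alone: with a fingertip, flick the teeth of its left and right thumbwheels click by click, in either order, until on each wheel the red tooth stands straight up. Only then push the brass bolt tab on the lid fully back, away from the lid's front edge and towards the wheels, so that the bolt is open. Grip nothing, and leave the padlock on the lid and the other things on the table where they are.

Things in the scene. Friction and masses are not known exactly. Their poses are not given: they have to be found in the camera images.
- case: Fixed grey steel document case, 240 x 300 x 110 mm (its x, y, z), flat lid on top at height 110 mm. Origin under its centre; +x points to its back edge (roughly away from the robot), +y to its left side. In its lid sit two thumbwheels (axles 20 mm behind the centre, 60 mm left and right of it) and, in front of them, the brass bolt tab.
- left_axle (a point): Centre of the left thumbwheel, on its axle, 24 mm below the lid; fixed in the case, axes as the case's. The wheel has eight coloured teeth 45 degrees apart (5 mm thick, 24 mm wide along the axle), one straight up at each click. Tips are 44 mm from the axle (20 mm above the lid), the hub's radius is 29 mm (5 mm above the lid).
- right_axle (a point): Centre of the right thumbwheel, on its axle, 24 mm below the lid; fixed in the case, axes as the case's. The wheel has eight coloured teeth 45 degrees apart (5 mm thick, 24 mm wide along the axle), one straight up at each click. Tips are 44 mm from the axle (20 mm above the lid), the hub's radius is 29 mm (5 mm above the lid).
- left_wheel (a joint): Angle of the left (case +y) thumbwheel (rad), axle level along the case's y. 0 = red tooth straight up; grows as the wheel's top turns towards the case's +x. Turns both ways without stops; a spring detent holds it at every 0.785 rad (one click). A click takes up to about 10 N at the tooth tips; past half a click (0.39 rad) it snaps on by itself. Starts one to three clicks from 0.
- right_wheel (a joint): Angle of the right (case -y) thumbwheel (rad), axle level along the case's y. 0 = red tooth straight up; grows as the wheel's top turns towards the case's +x. Turns both ways without stops; a spring detent holds it at every 0.785 rad (one click). A click takes up to about 10 N at the tooth tips; past half a click (0.39 rad) it snaps on by itself. Starts one to three clicks from 0.
- left_red (a point): Middle of the tip of the left wheel's red tooth; turns with the wheel, z outward. Next to red on both sides come yellow, green, blue, and opposite it black. Red may start hidden in the case: yellow on top means one click, green two, blue three, and the wheel must turn so that the colours at the top run towards yellow, then red.
- right_red (a point): Middle of the tip of the right wheel's red tooth; turns with the wheel, z outward. Next to red on both sides come yellow, green, blue, and opposite it black. Red may start hidden in the case: yellow on top means one click, green two, blue three, and the wheel must turn so that the colours at the top run towards yellow, then red.
- bolt (a joint): Travel of the bolt (m) along the case's +x: 0 = locked (start), 0.014 = fully open. It drags with about 2 N and stays where it is left. Unless both red teeth are up, the wheels block it after 3 to 4 mm.
- bolt_tab (a point): Centre of the upright brass bolt tab, 8 x 36 x 20 mm (case x, y, z), standing on the lid 65 mm in front of the case's centre when locked; 10 mm above the lid; moves with the bolt.
- padlock: Loose brass padlock standing on the lid's back strip, 34 x 18 x 51 mm; origin under its centre. To be left alone.
- sanitiser: Loose pale blue spray bottle with white head, 68 mm across, 180 mm tall; origin under its centre. To be left alone.
- tissues: Loose purple tissue box with coloured patches, 110 x 200 x 60 mm; origin under its centre. To be left alone.
- gloves: Loose white and teal glove box, 120 x 220 x 75 mm; origin under its centre. To be left alone.
- book: Loose old brown-covered book lying flat, 206 x 156 x 45 mm; origin under its centre. To be left alone.
- magnifier: Loose black magnifying glass lying flat, lens 80 mm across, 10 mm thick, 95 mm handle along its +y; origin under the lens. To be left alone.
- stapler: Loose blue and black stapler, 130 x 36 x 47 mm; origin under its centre. To be left alone.

How it is judged (in metres and radians):
On the way, in this order (a step that is already met when the one before it is completed fails the run):
1. both red teeth stand straight up at rest, the bolt still locked (angle between each of left_red, right_red's own z axis and vertical below 0.1 rad and velocity of joint left_wheel between -0.1 and 0.1 rad/s and velocity of joint right_wheel between -0.1 and 0.1 rad/s and value of joint bolt below 0.006 m), for 0.2 s.
2. the bolt tab is pushed fully back (angle between each of left_red, right_red's own z axis and vertical below 0.1 rad and value of joint bolt above 0.0115 m), for 0.2 s.
At the end, for the whole second after the job is handed in: Both wheels rest with the red tooth within 0.10 rad of straight up, the bolt is open (at least 11.5 of its 14 mm), and no loose thing has moved more than 30 mm (all of step 2 and velocity of joint left_wheel between -0.1 and 0.1 rad/s and velocity of joint right_wheel between -0.1 and 0.1 rad/s and distance of each of padlock, sanitiser, tissues, gloves, book, magnifier, stapler from where it was at the start of the episode below 0.03 m); the robot touches nothing.
It fails at once if the bolt is forced while a red tooth is not up (value of joint bolt above 0.007 m and angle between any of left_red, right_red's own z axis and vertical above 0.35 rad).
It fails at once if a loose thing on the lid or the table is lifted, carried or pushed more than 30 mm from its place (distance of any of padlock, sanitiser, tissues, gloves, book, magnifier, stapler from where it was at the start of the episode above 0.03 m).
It fails at once if the spray bottle or the padlock is knocked over (angle between any of sanitiser, padlock's own z axis and vertical above 0.5 rad).
It also fails if it takes over 58 s, if anything falls off the work surface, if the arm or the gripper's body presses on something with over 40 N, if the wrist force passes 120 N, or if a joint passes its speed limit or range.

## Working session

There is one attempt and no reset: what is moved stays moved. The work goes in short steps, Python scripts to look and compute and a tool call to move; the robot and the scene stay as the last step left them, time stands still between calls to the robot, and variables do not carry over. Pictures are saved under pics/ and viewed, at most 10 in all, crops included, and the job is handed in when it is done.

Besides the shell and the picture viewer there is one more tool, called after "Call:" as name(argument=value, ...) on one line, values as JSON. step_arm: Moves the arm, as the interface text tells. Its arguments: {"type":"object","properties":{"motion":{"type":"array","items":{"type":"object","properties":{"claw":{"type":"number"},"delta_pos":{"type":"array","items":{"type":"number"}},"turn":{"type":"number"}}}},"force":{"type":"number"}},"required":["motion"]}

```bash
mkdir -p pics
python3 - <<'E'
from rig import *
import cv2
s=sense();print(s)
for n in("scene","top"):
    f=grab_frame(n);cv2.imwrite(f"pics/{n}0.png",f["img"][:,:,::-1]);print(n,f["vertical_fov"],f["cx"],f["cy"],f["D"],f["R"],f["t"])
E
```

```text
{'clock': 0.0, 'qpos': array([ 1.19058631e+00,  3.53654041e-01,  1.63417128e+00, -9.74084019e-06,
        1.15521535e+00, -2.39442261e-03]), 'qvel': array([-0.00013876,  0.00290792, -0.00183349,  0.00138609, -0.00047037,
        0.00100622]), 'joint_efforts': array([-1.61737629e-03, -6.05244255e+01, -3.42066872e+01, -2.41900416e-04,
        9.39807971e-03,  5.01442616e-05]), 'eef_pos': array([230.37367523, 580.46336157, 238.54211093]), 'tcp_rot': array([-3.14014462e+00,  5.43883715e-06,  2.76378100e+00]), 'contact_force': array([ 0.34406448, -0.39208449, -0.85186745]), 'wrist_torque': array([ 0.01287038, -0.03238768,  0.03833698]), 'grasp_force': 0.0, 'opening': 0.999534220551475}
scene 57.21960437162623 320.08586883703975 237.81087437664846 [-0.07761502  0.          0.          0.          0.        ] [[-0.55728153  0.83027117  0.00933153]
 [ 0.50138207  0.34544548 -0.79327387]
 [-0.66185596 -0.43739821 -0.60879347]] [ 324.91642479 -198.52962303 1725.0628638 ]
top 51.18016347889707 321.1730252524623 228.1331762890296 [-0.09123926  0.          0.          0.          0.        ] [[-0.02195642 -0.99975648 -0.00221176]
 [-0.99846702  0.02204043 -0.05077235]
 [ 0.05080874  0.00109359 -0.9987078 ]] [  28.01648913  577.1445184  1405.74999149]
```

View pics/scene0.png

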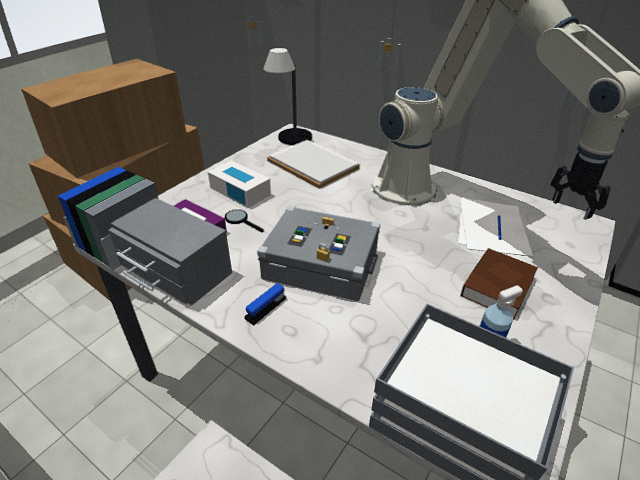

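View pics/top0.png

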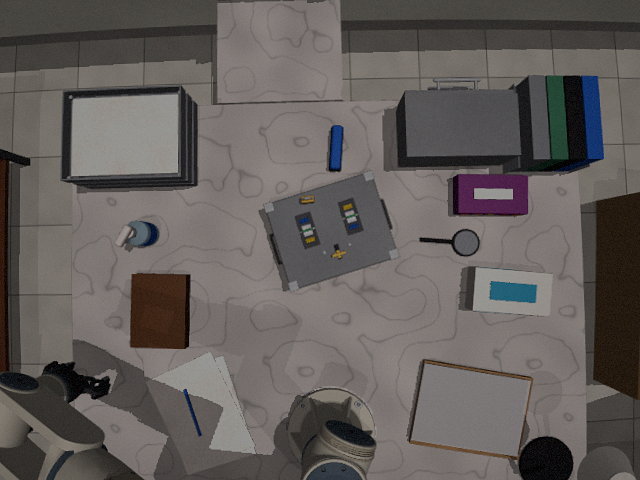

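The top view shows the case at about (329,231), with wheels at about (307,230) and (349,215), the tab at (338,253) and the padlock at (307,199). The scene view shows the wheels at about (300,236) and (340,242). Next I'll enlarge the case and measure the lid.

```bash
cat > h.py <<'E'
from rig import *
import cv2, numpy as np
def K(f):
    F=240/np.tan(np.radians(f["vertical_fov"]/2)); return np.array([[F,0,f["cx"]],[0,F,f["cy"]],[0,0,1.]])
def ray(f,px,z):
    u=cv2.undistortPoints(np.float64(px).reshape(-1,1,2),K(f),np.array(f["D"])).reshape(-1,2)
    R=np.array(f["R"]);t=np.array(f["t"]);C=-R.T@t
    d=np.c_[u,np.ones(len(u))]@R
    return C+d*((z-C[2])/d[:,2])[:,None]
def proj(f,X):
    return cv2.projectPoints(np.float64(X).reshape(-1,1,3),cv2.Rodrigues(np.array(f["R"]))[0],np.float64(f["t"]),K(f),np.array(f["D"]))[0].reshape(-1,2)
E
python3 - <<'E'
from h import *
f=grab_frame("top");g=grab_frame("scene")
a=f["img"][165:295,255:405];b=g["img"][200:300,255:385]
a=cv2.resize(a,None,fx=5,fy=4.6,interpolation=cv2.INTER_CUBIC) if 0 else cv2.resize(a,(690,598),interpolation=cv2.INTER_CUBIC)
b=cv2.resize(b,(780,600),interpolation=cv2.INTER_CUBIC)
cv2.imwrite("pics/a1.png",a[:,:,::-1]);cv2.imwrite("pics/b1.png",b[:,:,::-1])
px=[[263,209],[371,174],[397,256],[288,290]]
print(ray(f,px,110))
E
```

```text
[[ 627.00129452  168.40634859  110.        ]
 [ 714.16740772 -120.64010888  110.        ]
 [ 494.65218442 -183.46155727  110.        ]
 [ 411.65954673  106.09110855  110.        ]]
```

View pics/a1.png

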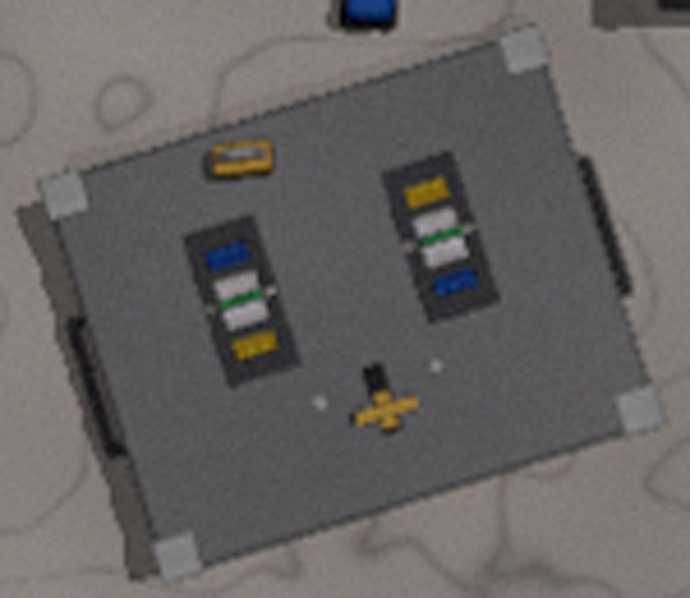

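View pics/b1.png

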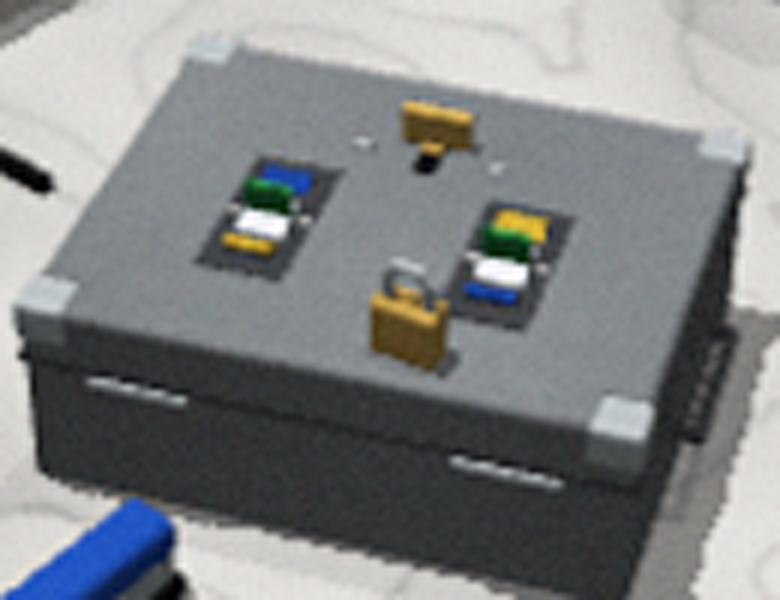

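Both wheels have green on top, so each needs two clicks. On the left wheel (crop 240,298) yellow is in front, so its top must turn towards +x. On the right wheel (442,237) yellow is behind, so its top must turn towards -x. Next I'll measure the case pose.

```bash
cat >> h.py <<'E'
def blobs(f,box,name):
    u0,u1,v0,v1=box
    hsv=cv2.cvtColor(f["img"],cv2.COLOR_RGB2HSV)
    lo,hi=dict(green=((50,120,40),(85,255,255)),yellow=((15,140,90),(32,255,255)),blue=((105,150,60),(130,255,255)),red=((0,150,80),(8,255,255)))[name]
    m=cv2.inRange(hsv,lo,hi);k=np.zeros_like(m);k[v0:v1,u0:u1]=m[v0:v1,u0:u1]
    n,_,s,c=cv2.connectedComponentsWithStats(k)
    return [(c[i].round(1),s[i,4]) for i in range(1,n) if s[i,4]>=5]
TB=(255,405,175,295)
E
python3 - <<'E'
from h import *
f=grab_frame("top")
for n,z in(("green",125),("yellow",120),("blue",115),("red",110)):
    for c,a in blobs(f,TB,n): print(n,c,a,ray(f,[c],z)[0].round(1))
c=np.array([[40,183],[541,27],[663,420],[160,578]])/4.6+[255-.5+.1,165-.5+.1]
P=ray(f,c,110);print(P.round(1),P.mean(0).round(1),np.linalg.norm(np.roll(P,-1,0)-P,axis=1))
ey=P[0]-P[1]+P[3]-P[2];ex=P[0]-P[3]+P[1]-P[2]
print(np.arctan2(-ey[0],ey[1]),np.arctan2(ex[1],ex[0]))
w=[k for k in dir(__import__('rig')) if k[0]!='_'];print(w)
E
```

```text
green [350.6 215.8] 9 [602.6 -62.5 125. ]
green [307.4 229.4] 7 [569.5  51.3 125. ]
yellow [307.8 200.1] 40 [646.9  48.8 120. ]
yellow [347.2 206.5] 37 [627.7 -54.5 120. ]
yellow [310.3 239.4] 37 [543.3  44.3 120. ]
yellow [338.3 253.6] 54 [504.5 -28.2 120. ]
blue [303.9 220.2] 37 [594.5  60.3 115. ]
blue [353.3 225.8] 35 [576.8 -69.6 115. ]
[[ 639.3  167.4  110. ]
 [ 723.6 -124.1  110. ]
 [ 494.8 -188.1  110. ]
 [ 410.9  102.5  110. ]] [567.1 -10.6 110. ] [303.51825051 237.55461775 302.38454023 237.42343502]
0.28126404836089614 0.2748005854392017
['MotionError', 'grab_frame', 'sense', 'sign_off', 'tcp_to_tips']
```

Call:
step_arm(motion=[{"claw": 0, "delta_pos": [0, 0, 0], "turn": -0.11}, {"claw": 0, "delta_pos": [0, 0, 0], "turn": -0.11}, {"claw": 0, "delta_pos": [0, 0, 0], "turn": -0.11}, {"claw": 0, "delta_pos": [0, 0, 0], "turn": -0.11}, {"claw": 0, "delta_pos": [0, 0, 0], "turn": -0.11}, {"claw": 0, "delta_pos": [0, 0, 0], "turn": -0.108}, {"claw": 0, "delta_pos": [-4, -15, 0], "turn": 0}, {"claw": 0, "delta_pos": [-6, -26, 0], "turn": 0}])

```text
clock: 0.92
eef_pos: [251.1, 544.9, 239.0]
tcp_rot: [3.141, 0.0, -2.861]
contact_force: [0.6, -0.3, -0.1]
opening: 0.0
grasp_force: 0.0
```

Call:
step_arm(motion=[{"claw": 0, "delta_pos": [-9, -37, 2], "turn": 0}, {"claw": 0, "delta_pos": [-9, -37, 2], "turn": 0}, {"claw": 0, "delta_pos": [-9, -37, 2], "turn": 0}, {"claw": 0, "delta_pos": [-9, -37, 2], "turn": 0}, {"claw": 0, "delta_pos": [-9, -37, 2], "turn": 0}, {"claw": 0, "delta_pos": [-9, -37, 2], "turn": 0}, {"claw": 0, "delta_pos": [-9, -37, 2], "turn": 0}, {"claw": 0, "delta_pos": [-9, -37, 2], "turn": 0}])

```text
clock: 1.58
eef_pos: [402.9, 277.3, 223.3]
tcp_rot: [-3.141, 0.0, -2.864]
contact_force: [0.5, 0.4, 0.5]
opening: -0.002
grasp_force: 0.0
```

Call:
step_arm(motion=[{"claw": 0, "delta_pos": [-9, -37, 2], "turn": 0}, {"claw": 0, "delta_pos": [-9, -37, 2], "turn": 0}, {"claw": 0, "delta_pos": [-9, -37, 2], "turn": 0}, {"claw": 0, "delta_pos": [-9, -37, 2], "turn": 0}, {"claw": 0, "delta_pos": [-9, -37, 2], "turn": 0}, {"claw": 0, "delta_pos": [-8, -30, 2], "turn": 0}, {"claw": 0, "delta_pos": [-4, -15, 2], "turn": 0}, {"claw": 0, "delta_pos": [0, 0, 0], "turn": 0}])

```text
clock: 2.25
eef_pos: [521.8, 71.1, 209.0]
tcp_rot: [-3.141, -0.0, -2.867]
contact_force: [-0.4, 1.0, -0.5]
opening: 0.001
grasp_force: 0.0
```

Call:
step_arm(motion=[{"claw": 0, "delta_pos": [0, 0, 20], "turn": 0}, {"claw": 0, "delta_pos": [0, 0, 25], "turn": 0}, {"claw": 0, "delta_pos": [0, 0, 20], "turn": 0}, {"claw": 0, "delta_pos": [0, 0, 5], "turn": 0}, {"claw": 0, "delta_pos": [0, 0, 3], "turn": 0}, {"claw": 0, "delta_pos": [0, 0, 3], "turn": 0}, {"claw": 0, "delta_pos": [0, 0, 0], "turn": 0}, {"claw": 0, "delta_pos": [0, 0, 0], "turn": 0}])

```text
clock: 2.92
eef_pos: [521.5, 74.7, 134.3]
tcp_rot: [-3.141, 0.001, -2.861]
contact_force: [0.5, 0.3, 0.1]
opening: 0.003
grasp_force: 0.0
```

Run:
```python
from h import *
f=grab_frame("scene");b=cv2.resize(f["img"][170:300,240:400],(738,600),interpolation=cv2.INTER_CUBIC)
cv2.imwrite("pics/b2.png",b[:,:,::-1]);print(tcp_to_tips,sense()["eef_pos"])
```

```text
8.0 [521.48193644  74.67001626 134.23730908]
```

View pics/b2.png

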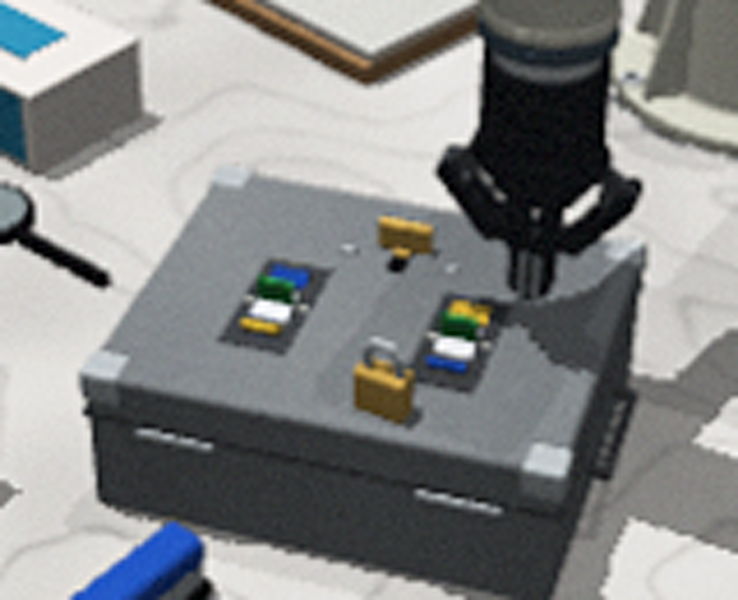

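The picture shows the shut fingertip at crop (530,290), clear over the lid just left of the left wheel, with nothing disturbed. I'll touch the lid to calibrate height.

Call:
step_arm(motion=[{"claw": 0, "delta_pos": [0, 0, 4], "turn": 0}, {"claw": 0, "delta_pos": [0, 0, 4], "turn": 0}, {"claw": 0, "delta_pos": [0, 0, 3], "turn": 0}, {"claw": 0, "delta_pos": [0, 0, 2], "turn": 0}, {"claw": 0, "delta_pos": [0, 0, 0], "turn": 0}, {"claw": 0, "delta_pos": [0, 0, 0], "turn": 0}])

```text
clock: 3.47
eef_pos: [520.8, 74.4, 120.0]
tcp_rot: [3.142, -0.001, -2.861]
contact_force: [-0.8, -0.0, -0.7]
opening: -0.001
grasp_force: 0.0
```

Call:
step_arm(motion=[{"claw": 0, "delta_pos": [0, 0, 2], "turn": 0}, {"claw": 0, "delta_pos": [0, 0, 1], "turn": 0}, {"claw": 0, "delta_pos": [0, 0, 0], "turn": 0}, {"claw": 0, "delta_pos": [0, 0, 0], "turn": 0}])

```text
clock: 3.8
eef_pos: [521.2, 74.5, 118.0]
tcp_rot: [-3.141, 0.0, -2.861]
contact_force: [-2.9, -0.2, 9.7]
opening: -0.002
grasp_force: 4.6
```

Call:
step_arm(motion=[{"claw": 0, "delta_pos": [0, 0, -15], "turn": 0}, {"claw": 0, "delta_pos": [-5, -12, 0], "turn": 0}, {"claw": 0, "delta_pos": [-6, -13, 0], "turn": 0}, {"claw": 0, "delta_pos": [-4, -10, 0], "turn": 0}, {"claw": 0, "delta_pos": [-4, 0, 0], "turn": 0}, {"claw": 0, "delta_pos": [-4, 0, 0], "turn": 0}, {"claw": 0, "delta_pos": [-4, 0, 0], "turn": 0}, {"claw": 0, "delta_pos": [0, 0, 0], "turn": 0}])

```text
clock: 4.47
eef_pos: [556.3, 48.2, 131.7]
tcp_rot: [-3.142, -0.002, -2.861]
contact_force: [-1.2, -1.6, -0.8]
opening: 0.002
grasp_force: 0.6
```

Call:
step_arm(motion=[{"claw": 0, "delta_pos": [-3, 0, 0], "turn": 0}, {"claw": 0, "delta_pos": [-3, 0, 0], "turn": 0}, {"claw": 0, "delta_pos": [-3, 0, 0], "turn": 0}, {"claw": 0, "delta_pos": [-3, 0, 0], "turn": 0}, {"claw": 0, "delta_pos": [0, 0, 0], "turn": 0}])

```text
clock: 4.88
eef_pos: [567.2, 51.9, 131.6]
tcp_rot: [3.141, -0.002, -2.861]
contact_force: [-3.1, -1.4, -0.9]
opening: 0.003
grasp_force: 1.3
```

Call:
step_arm(motion=[{"claw": 0, "delta_pos": [-3, 0, 0], "turn": 0}, {"claw": 0, "delta_pos": [-3, 0, 0], "turn": 0}, {"claw": 0, "delta_pos": [0, 0, 0], "turn": 0}])

```text
clock: 5.13
eef_pos: [575.2, 53.8, 132.7]
tcp_rot: [-3.141, 0.002, -2.861]
contact_force: [-0.1, -0.1, -0.5]
opening: 0.005
grasp_force: 0.0
```

Call:
step_arm(motion=[{"claw": 0, "delta_pos": [-4, 0, 0], "turn": 0}, {"claw": 0, "delta_pos": [-4, 0, 0], "turn": 0}, {"claw": 0, "delta_pos": [0, 0, -15], "turn": 0}, {"claw": 0, "delta_pos": [0, 0, -20], "turn": 0}, {"claw": 0, "delta_pos": [20, 0, 0], "turn": 0}, {"claw": 0, "delta_pos": [30, 0, 0], "turn": 0}, {"claw": 0, "delta_pos": [0, 0, 0], "turn": 0}])

```text
clock: 5.72
eef_pos: [529.3, 40.9, 167.0]
tcp_rot: [3.141, -0.004, -2.861]
contact_force: [0.8, -0.3, -1.3]
opening: 0.001
grasp_force: 0.0
```

```bash
cat > look.py <<'E'
from h import *
import sys
f=grab_frame("scene");b=cv2.resize(f["img"][205:275,280:370],(720,560),interpolation=cv2.INTER_CUBIC)
cv2.imwrite(f"pics/{sys.argv[1]}.png",b[:,:,::-1])
p=sense()["eef_pos"]-[567,-11,0];c,s=.961,.276
print("case",c*p[0]+s*p[1],-s*p[0]+c*p[1],p[2])
for n in("green","yellow","blue","red"): print(n,blobs(f,(280,370,205,275),n))
t=grab_frame("top")
for n in("green","yellow","blue","red"): print("top",n,blobs(t,TB,n))
E
python3 look.py c1
```

```text
case -19.4751969029201 60.01492031829136 167.38768718833947
green [(array([299.1, 232.2]), np.int32(33)), (array([336.3, 248.6]), np.int32(19))]
yellow [(array([327.5, 219. ]), np.int32(19)), (array([326.4, 224. ]), np.int32(7)), (array([339.1, 240.2]), np.int32(38)), (array([295.7, 240.1]), np.int32(18)), (array([322.5, 251.4]), np.int32(41))]
blue [(array([302.9, 229.1]), np.int32(24))]
red [(array([342.1, 237.3]), np.int32(15))]
top green [(array([350.6, 215.8]), np.int32(9))]
top yellow [(array([306., 196.]), np.int32(5)), (array([308., 200.]), np.int32(38)), (array([347.2, 206.5]), np.int32(37))]
top blue [(array([353.3, 225.8]), np.int32(35))]
top red []
```

View pics/c1.png

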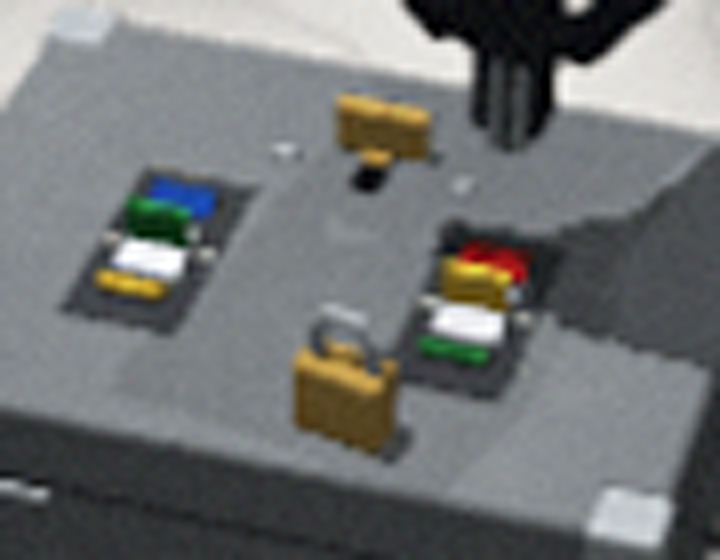

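One click done: yellow is now up at (478,280) and red is in front at (497,262). Second click on the left wheel.

Call:
step_arm(motion=[{"claw": 0, "delta_pos": [0, 0, 20], "turn": 0}, {"claw": 0, "delta_pos": [0, 0, 15], "turn": 0}, {"claw": 0, "delta_pos": [-10, 0, 0], "turn": 0}, {"claw": 0, "delta_pos": [-10, 0, 0], "turn": 0}, {"claw": 0, "delta_pos": [-5, 0, 0], "turn": 0}, {"claw": 0, "delta_pos": [-3, 0, 0], "turn": 0}, {"claw": 0, "delta_pos": [-3, 0, 0], "turn": 0}, {"claw": 0, "delta_pos": [-3, 0, 0], "turn": 0}])

```text
clock: 6.48
eef_pos: [566.1, 51.1, 132.4]
tcp_rot: [3.142, -0.002, -2.861]
contact_force: [-3.5, -1.5, -2.1]
opening: -0.001
grasp_force: 1.9
```

Call:
step_arm(motion=[{"claw": 0, "delta_pos": [-3, 0, 0], "turn": 0}, {"claw": 0, "delta_pos": [-3, 0, 0], "turn": 0}, {"claw": 0, "delta_pos": [-3, 0, 0], "turn": 0}, {"claw": 0, "delta_pos": [-2, 0, 0], "turn": 0}, {"claw": 0, "delta_pos": [0, 0, 0], "turn": 0}])

```text
clock: 6.9
eef_pos: [579.1, 54.6, 133.1]
tcp_rot: [-3.141, 0.004, -2.861]
contact_force: [4.5, 1.6, -1.8]
opening: 0.0
grasp_force: 2.2
```

Call:
step_arm(motion=[{"claw": 0, "delta_pos": [-4, 0, 0], "turn": 0}, {"claw": 0, "delta_pos": [-4, 0, 0], "turn": 0}, {"claw": 0, "delta_pos": [0, 0, -15], "turn": 0}, {"claw": 0, "delta_pos": [0, 0, -20], "turn": 0}, {"claw": 0, "delta_pos": [0, -20, 0], "turn": 0}, {"claw": 0, "delta_pos": [0, -35, 0], "turn": 0}, {"claw": 0, "delta_pos": [-10, -35, 0], "turn": 0}, {"claw": 0, "delta_pos": [-15, -30, 0], "turn": 0}])

```text
clock: 7.57
eef_pos: [641.3, -53.8, 167.5]
tcp_rot: [3.142, -0.001, -2.861]
contact_force: [0.0, -0.6, 0.4]
opening: -0.002
grasp_force: 0.0
```

```bash
python3 look.py c2
```

```text
case 63.13345437395205 -66.86427391738596 167.91905714111866
green [(array([299.1, 232.2]), np.int32(33))]
yellow [(array([327.3, 218.9]), np.int32(21)), (array([326.4, 224. ]), np.int32(7)), (array([341.4, 236.8]), np.int32(28)), (array([296.1, 240.1]), np.int32(12)), (array([335.8, 248.2]), np.int32(19)), (array([322.7, 251.3]), np.int32(38))]
blue [(array([302.7, 229. ]), np.int32(25))]
red [(array([339.3, 238.9]), np.int32(12))]
top green [(array([350., 216.]), np.int32(9))]
top yellow [(array([306.8, 200.5]), np.int32(17)), (array([345.6, 208.2]), np.int32(9)), (array([303.4, 219.9]), np.int32(14)), (array([310.1, 239.4]), np.int32(39))]
top blue [(array([353.3, 225.8]), np.int32(34))]
top red [(array([306.2, 229.9]), np.int32(9))]
```

Left wheel: red is up, with yellow on both sides. Next is the right wheel, pushed towards the front.

Call:
step_arm(motion=[{"claw": 0, "delta_pos": [0, 0, 0], "turn": 0}, {"claw": 0, "delta_pos": [0, 0, 15], "turn": 0}, {"claw": 0, "delta_pos": [0, 0, 0], "turn": 0}])

```text
clock: 7.92
eef_pos: [639.5, -51.1, 150.1]
tcp_rot: [3.14, -0.004, -2.861]
contact_force: [-1.1, 0.1, -1.2]
opening: 0.0
grasp_force: 0.0
```

Call:
step_arm(motion=[{"claw": 0, "delta_pos": [0, -1, 18], "turn": 0}, {"claw": 0, "delta_pos": [10, 0, 0], "turn": 0}, {"claw": 0, "delta_pos": [9, 0, 0], "turn": 0}, {"claw": 0, "delta_pos": [5, 0, 0], "turn": 0}, {"claw": 0, "delta_pos": [3, 0, 0], "turn": 0}, {"claw": 0, "delta_pos": [3, 0, 0], "turn": 0}, {"claw": 0, "delta_pos": [3, 0, 0], "turn": 0}, {"claw": 0, "delta_pos": [0, 0, 0], "turn": 0}])

```text
clock: 8.58
eef_pos: [612.1, -61.9, 136.0]
tcp_rot: [-3.141, 0.005, -2.862]
contact_force: [4.5, 2.4, 2.1]
opening: -0.004
grasp_force: 2.5
```

Call:
step_arm(motion=[{"claw": 0, "delta_pos": [3, 0, 0], "turn": 0}, {"claw": 0, "delta_pos": [3, 0, 0], "turn": 0}, {"claw": 0, "delta_pos": [3, 0, 0], "turn": 0}, {"claw": 0, "delta_pos": [2, 0, 0], "turn": 0}, {"claw": 0, "delta_pos": [0, 0, 0], "turn": 0}])

```text
clock: 9.0
eef_pos: [599.4, -65.5, 134.7]
tcp_rot: [-3.141, 0.0, -2.861]
contact_force: [1.2, -0.9, 2.3]
opening: 0.0
grasp_force: 1.0
```

Call:
step_arm(motion=[{"claw": 0, "delta_pos": [4, 0, 0], "turn": 0}, {"claw": 0, "delta_pos": [4, 0, 0], "turn": 0}, {"claw": 0, "delta_pos": [0, 0, -15], "turn": 0}, {"claw": 0, "delta_pos": [0, 0, -20], "turn": 0}, {"claw": 0, "delta_pos": [-20, 0, 0], "turn": 0}, {"claw": 0, "delta_pos": [-30, 0, 0], "turn": 0}, {"claw": 0, "delta_pos": [0, 0, 0], "turn": 0}, {"claw": 0, "delta_pos": [0, 0, 0], "turn": 0}])

```text
clock: 9.67
eef_pos: [640.0, -53.4, 168.8]
tcp_rot: [3.141, -0.001, -2.861]
contact_force: [-0.7, -0.3, -0.2]
opening: -0.002
grasp_force: 0.0
```

```bash
python3 look.py c3
```

```text
case 57.37569251157993 -60.763676847991945 168.46953497567364
green [(array([303. , 229.3]), np.int32(23))]
yellow [(array([327.2, 218.8]), np.int32(20)), (array([326.5, 223.9]), np.int32(8)), (array([299.3, 232.1]), np.int32(35)), (array([341.6, 236.7]), np.int32(27)), (array([335.8, 248.3]), np.int32(19)), (array([322.8, 251.4]), np.int32(39))]
blue []
red [(array([341., 239.]), np.int32(5))]
top green [(array([353.3, 225.8]), np.int32(34))]
top yellow [(array([306.8, 200.5]), np.int32(17)), (array([350.2, 215.8]), np.int32(12)), (array([303.8, 219.3]), np.int32(12)), (array([310.1, 239.4]), np.int32(39))]
top blue []
top red [(array([307.1, 229.4]), np.int32(11))]
```

Yellow is now up on the right wheel. Its second click:

Call:
step_arm(motion=[{"claw": 0, "delta_pos": [0, 0, 20], "turn": 0}, {"claw": 0, "delta_pos": [0, 0, 16], "turn": 0}, {"claw": 0, "delta_pos": [10, 0, 0], "turn": 0}, {"claw": 0, "delta_pos": [9, 0, 0], "turn": 0}, {"claw": 0, "delta_pos": [5, 0, 0], "turn": 0}, {"claw": 0, "delta_pos": [3, 0, 0], "turn": 0}, {"claw": 0, "delta_pos": [3, 0, 0], "turn": 0}, {"claw": 0, "delta_pos": [3, 0, 0], "turn": 0}])

```text
clock: 10.43
eef_pos: [609.8, -62.7, 134.8]
tcp_rot: [-3.141, 0.005, -2.862]
contact_force: [4.7, 2.0, -3.3]
opening: 0.004
grasp_force: 2.7
```

Call:
step_arm(motion=[{"claw": 0, "delta_pos": [3, 0, 0], "turn": 0}, {"claw": 0, "delta_pos": [3, 0, 0], "turn": 0}, {"claw": 0, "delta_pos": [3, 0, 0], "turn": 0}, {"claw": 0, "delta_pos": [2, 0, 0], "turn": 0}, {"claw": 0, "delta_pos": [0, 0, 0], "turn": 0}])

```text
clock: 10.85
eef_pos: [596.8, -66.0, 133.5]
tcp_rot: [3.142, -0.001, -2.862]
contact_force: [-0.7, -0.1, 0.2]
opening: 0.002
grasp_force: 0.2
```

Call:
step_arm(motion=[{"claw": 0, "delta_pos": [4, 0, 0], "turn": 0}, {"claw": 0, "delta_pos": [4, 0, 0], "turn": 0}, {"claw": 0, "delta_pos": [0, 0, -15], "turn": 0}, {"claw": 0, "delta_pos": [0, 0, -20], "turn": 0}, {"claw": 0, "delta_pos": [30, 15, 0], "turn": 0}, {"claw": 0, "delta_pos": [35, 25, 0], "turn": 0}, {"claw": 0, "delta_pos": [35, 20, 0], "turn": 0}, {"claw": 0, "delta_pos": [0, 0, 0], "turn": 0}])

```text
clock: 11.52
eef_pos: [469.1, -37.1, 166.4]
tcp_rot: [3.138, -0.009, -2.861]
contact_force: [-0.4, -0.5, 0.0]
opening: -0.002
grasp_force: 0.0
```

```bash
python3 look.py c4
```

```text
case -97.11913477264083 0.08191140781930173 167.51033920812702
green []
yellow [(array([327.7, 218.8]), np.int32(25)), (array([326.4, 224. ]), np.int32(7)), (array([302.9, 229.3]), np.int32(27)), (array([341.6, 236.8]), np.int32(26)), (array([295.6, 240.2]), np.int32(19)), (array([336.2, 248.5]), np.int32(21)), (array([322.5, 251.4]), np.int32(41))]
blue []
red [(array([299. , 230.9]), np.int32(12)), (array([339.1, 238.7]), np.int32(10))]
top green []
top yellow [(array([307.8, 200.1]), np.int32(40)), (array([347.2, 206.5]), np.int32(37)), (array([303.9, 220.2]), np.int32(40)), (array([353.5, 225.8]), np.int32(36)), (array([310.1, 239.4]), np.int32(39))]
top blue []
top red [(array([350.2, 215.8]), np.int32(9)), (array([308.8, 228.8]), np.int32(5))]
```

View pics/c4.png

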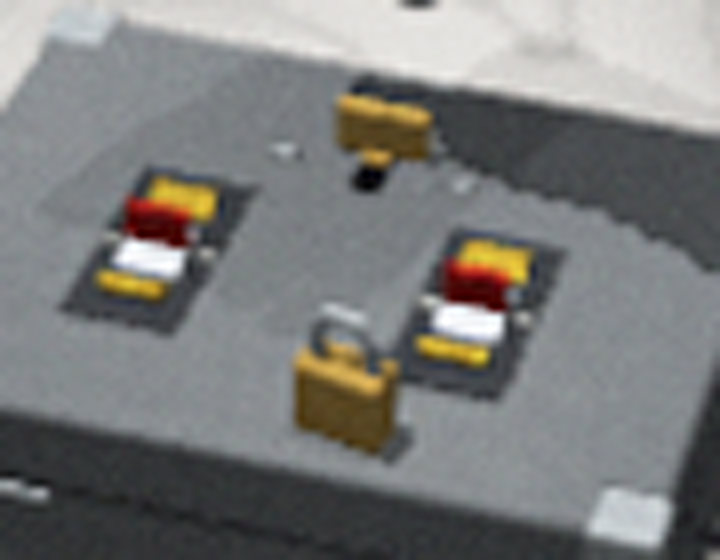

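Both red teeth are up, at (155,220) and (475,285), with yellow on both sides of each. The bolt is still locked, so now I push the tab.

Call:
step_arm(motion=[{"claw": 0, "delta_pos": [0, 0, 20], "turn": 0}, {"claw": 0, "delta_pos": [0, 0, 21], "turn": 0}, {"claw": 0, "delta_pos": [-6, 0, 0], "turn": 0}, {"claw": 0, "delta_pos": [-6, 0, 0], "turn": 0}, {"claw": 0, "delta_pos": [-5, 0, 0], "turn": 0}, {"claw": 0, "delta_pos": [-4, 0, 0], "turn": 0}, {"claw": 0, "delta_pos": [-4, 0, 0], "turn": 0}, {"claw": 0, "delta_pos": [0, 0, 0], "turn": 0}])

```text
clock: 12.28
eef_pos: [503.6, -31.5, 127.9]
tcp_rot: [-3.141, 0.001, -2.861]
contact_force: [-0.5, -0.1, -0.4]
opening: 0.004
grasp_force: 0.2
```

Call:
step_arm(motion=[{"claw": 0, "delta_pos": [-2, 0, 0], "turn": 0}, {"claw": 0, "delta_pos": [-2, 0, 0], "turn": 0}, {"claw": 0, "delta_pos": [-1, 0, 0], "turn": 0}, {"claw": 0, "delta_pos": [0, 0, 0], "turn": 0}, {"claw": 0, "delta_pos": [0, 0, 0], "turn": 0}])

```text
clock: 12.7
eef_pos: [503.9, -31.1, 127.5]
tcp_rot: [3.141, -0.007, -2.861]
contact_force: [-16.0, -8.7, 12.2]
opening: 0.0
grasp_force: 8.9
```

The tab is against its stop at x ≈ -66 mm, which is 14 mm of travel. Now I back off, raise and check.

Call:
step_arm(motion=[{"claw": 0, "delta_pos": [0, 0, 0], "turn": 0}, {"claw": 0, "delta_pos": [6, 0, 0], "turn": 0}, {"claw": 0, "delta_pos": [15, 0, 0], "turn": 0}, {"claw": 0, "delta_pos": [15, 0, -5], "turn": 0}, {"claw": 0, "delta_pos": [0, 0, -30], "turn": 0}, {"claw": 0, "delta_pos": [0, 0, -30], "turn": 0}, {"claw": 0, "delta_pos": [0, 0, 0], "turn": 0}, {"claw": 0, "delta_pos": [0, 0, 0], "turn": 0}])

```text
clock: 13.37
eef_pos: [474.8, -40.1, 194.5]
tcp_rot: [-3.14, 0.006, -2.862]
contact_force: [0.4, 0.4, -0.6]
opening: 0.0
grasp_force: 0.0
```

```bash
python3 look.py c5
```

```text
case -97.64519311706316 -2.1392855320157302 193.14596237436686
green []
yellow [(array([326.2, 221.3]), np.int32(22)), (array([302.9, 229.3]), np.int32(27)), (array([325.5, 226.5]), np.int32(8)), (array([341.6, 236.8]), np.int32(26)), (array([295.8, 240.2]), np.int32(18)), (array([336.2, 248.5]), np.int32(21)), (array([322.2, 251.9]), np.int32(46))]
blue []
red [(array([299. , 230.9]), np.int32(12)), (array([340.7, 239. ]), np.int32(6))]
top green []
top yellow [(array([308.1, 200. ]), np.int32(40)), (array([304. , 196.3]), np.int32(7)), (array([347.1, 206.4]), np.int32(39)), (array([304. , 220.1]), np.int32(41)), (array([353.4, 225.7]), np.int32(33)), (array([310.1, 239.4]), np.int32(39))]
top blue []
top red [(array([350.3, 215.8]), np.int32(10)), (array([307. , 229.5]), np.int32(10))]
```

View pics/c5.png

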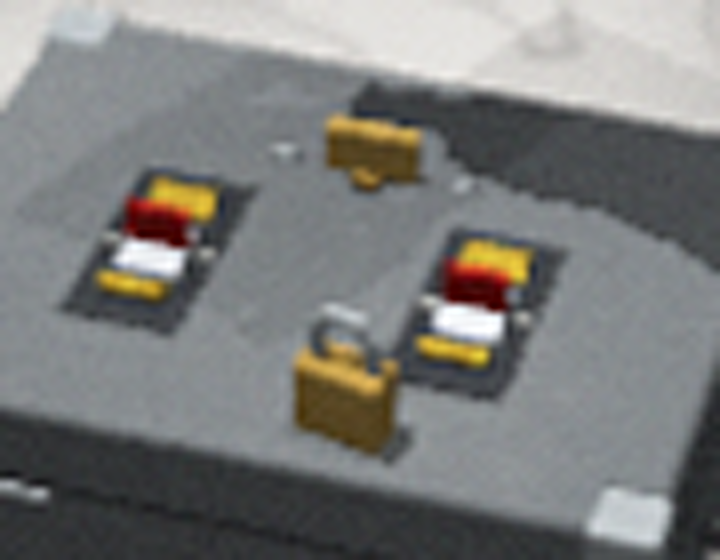

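The tab has moved back to (373,150) and covers its slot. Both red teeth are up, the padlock is where it was, and the arm is clear.

```bash
python3 -c "
from rig import *
print(sign_off())"
```

```text
the job is handed in; nothing more can be done
None
```

I set both wheels with red straight up and pushed the bolt to its stop (about 14 mm). The padlock had not moved in the last pictures, and I handed the job in at about 13.5 s; no verdict was returned.

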